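# Fold away the candy-cutting rule

### The job

The stall is done cutting candy: fold away the jointed wooden cutting rule on the table. First swing its short end leaf back over the long middle leaf, and only then swing the two together over the base leaf, so that all three leaves lie in line one above the other. Leave the upside-down paper cup beside the rule standing where it is.

Things in the scene. Friction and masses are not known exactly. Their poses are not given: they have to be found in the camera images.
- rule: Base leaf of the pale wooden folding rule, fixed flat on the table, 36 mm wide, 10 thick, 165 between its round ends' centres. Origin: on the table under the long leaf's vertical pivot; x runs to the base leaf's free end, z up. The long leaf turns in the layer above; seen from above it starts opened 1.2-1.9 rad anticlockwise from the base leaf and folds clockwise to a stop exactly over it.
- elbow_knob (a point): Dark upright wooden knob, 20 mm across, 28-74 mm above the table, on the elbow hinge pin at the long leaf's end, 150 mm from the pivot (leaf 32 wide, its top 19 above the table). Point: on the elbow axis, 56 above the table; x points along the long leaf away from the pivot, z up. Swinging it takes about 3 N here; the stiff hinge stays where left.
- tip_knob (a point): Like knob on the short leaf's free end, 110 mm from the elbow axis; point 56 above the table, x along the leaf away from the elbow. The leaf (32 wide, top 28 above the table) turns above the long leaf about the elbow; it starts opened 1.2-1.9 rad clockwise from lying back over the long leaf and folds anticlockwise to a stop there, knob 40 mm from the pivot. About 1 N; stays where left.
- cup: Upside-down white paper cup, loose, 76 mm across at the table, 85 high; origin at the centre of its underside. It stands beyond the elbow's path, its wall 60 mm or more outside it, where a still open short leaf may strike it. (A wooden press block with two like knobs also lies on the table; it has no joints and no part in the job.)
Not all that is in view belongs to the job. What is shaped like the rule but green is not meant. Of the things that look like the cup, the middle-sized one is meant.

How it is judged:
By the outcome, as a careful person would: the job done as asked, in the order asked, and still so for the second after the job is handed in, with the robot touching nothing.
It also fails if it takes over 56 s, if anything falls off the work surface, if the arm or the gripper's body presses on something with over 40 N, if the wrist force passes 120 N, or if a joint passes its speed limit or range.

### The arm

A 6-joint arm with a two-finger parallel gripper is mounted at the origin on the work surface. World frame = base frame: x ahead of the robot, y to its left, z up, the work surface at z = 0. Lengths are in mm, angles in rad, forces in N, time in s.
With the tool pointing down it reaches from about 350 to 875 mm from the base axis. Payload 4.2 kg.
Tool frame: the origin (TCP) lies midway between the tips of the shut fingers; the grasp point (between the pads) lies 19 mm behind it; x points along the fingers, y is the direction in which the jaws open and shut, and the axes are right-handed (so a half turn about x gives the same grasp; the last joint's range is limited). The gripper opens to 85 mm and grips with 20 to 120 N. Pads are 22 mm wide; open, the fingers measure 114 mm over their backs; the gripper's body (76 mm by 85 mm) begins 54 mm behind the grasp point. The pads swing forward as they close: fully open they stand 13 mm farther back than shut.
Start: joints at [1.469, 0.385, 0.008, 0, -1.194, -0.259], TCP at [220.606, 584.75, 231.312] pointing down, gripper open.
Joint ranges: [-3.14, 3.14], [-1.21, 2.06], [-1.07, 1.41], [-3.16, 2.05], [-2.99, -0.16], [-3.1, 3.1]. Speed limits (rad/s): [2.79, 2.79, 3.14, 3.14, 3.14, 3.14].

### API

Orientations are given as a unit quaternion [x, y, z, w].
In Python, from bench import readout, imaging, arm gives the robot as it stands.
- The arm moves only by the tool arm_command, never from a script. Its argument "increments" is a list of rows, each a list of 3 entries, a list of its own where there are three numbers: the turn, a rotation vector about the world's x, y, z in degrees, then the shift along the world's x, y, z in mm, then the closure, from 0 (fully open) to 1 (shut). In form: [[[ax, ay, az], [tx, ty, tz], fingers], ...]. A call has exactly 5 rows; each row is the pose to reach, as a shift and turn from the pose measured when the call began; what a row does not reach only later rows make up. A row lasts 1/10 s, in which the tool goes at most 50 mm and 8.59 degrees, less where a joint would pass 70% of its speed; a pose out of reach is approached as far as the arm can. A call with a gripper value outside its range is refused whole. The fingers move at their own pace and stop on an object; the grip force is fixed at half the most. Time passes only in rows, so rows that repeat a pose let the fingers close, or fill a call up. It gives the time, the measured TCP pose, the force and the opening at its end, in the units of the state.
- readout.read_state(): the state, without advancing time (a new reading comes with each control period).
- imaging.get_image(name): name is "scene" or "top"; returns (picture, depth): 400x640x3 uint8, blue, green, red; 400x640 float32, mm along the optical axis (not along the pixel's ray), 0 where there is no reading.
- imaging.camera_info(name): a dict with "vfov" (degrees; the focal length in pixels is half the picture's height over the tangent of half this angle, whatever the lens; pixels are square), "cx", "cy" (the principal point, pixels), "eye" and "rotation" of the camera in the world. Camera axes: x right, y down, z forward; pixel columns grow to the right and rows downward; lengths in mm; the calibration is good to about 2 mm. A picture is of the moment at which its call begins. camera_info takes no time and is no camera call.
- arm.job_done(): hands the job in, once; it reports no verdict.
The state is a dict: "clock": time; "joints": joint angles; "joint_vel": joint speeds; "joint_efforts": joint torques, N m; "position": TCP position; "ee_rot": TCP orientation; "contact_force": force on the tool from outside, world axes, zero at the start; "wrist_torque": the same for the moment, N m; "gripper_width": finger opening in mm.
Only numpy, scipy, OpenCV 4.12 (cv2) and the standard library are available. Lean on these libraries where they do the work, as an engineer would, in place of code of your own. Each camera call takes 0.05 s, during which the arm holds its last target. There are 200 camera calls.

## Working session

There is one attempt and no reset: what is moved stays moved. The work goes in short steps, Python scripts to look and compute and a tool call to move; the robot and the scene stay as the last step left them, time stands still between calls to the robot, and variables do not carry over. Pictures are saved under pics/ and viewed, about 8 in all and at most 12, crops included, and the job is handed in when it is done.

Besides the shell and the picture viewer there is one more tool, called after ">>>" as a command line: name --argument value ..., lists and objects as JSON in quotes. arm_command: Moves the arm, as the interface text tells. Its arguments: {"type":"object","properties":{"increments":{"type":"array","items":{"type":"array"}}},"required":["increments"]}

```bash
mkdir -p pics; ls; cat > h.py <<'E'
import numpy as np, cv2
from bench import readout, imaging, arm
def grab(n,tag):
    p,d=imaging.get_image(n); np.savez(f'{tag}.npz',p=p,d=d); cv2.imwrite(f'pics/{tag}.png',p); return p,d
def ray(n,u,v):
    c=imaging.camera_info(n); f=200/np.tan(np.radians(c['vfov']/2))
    R=np.array(c['rotation']); return np.array(c['eye']),R@np.array([(u-c['cx'])/f,(v-c['cy'])/f,1])
def at_z(n,u,v,z):
    e,r=ray(n,u,v); return e+r*(z-e[2])/r[2]
def at_d(n,u,v,d):
    e,r=ray(n,u,v); return e+r*d
E
python3 - <<'E'
from h import *
for n in('top','scene'):
    grab(n,n+'0'); print(imaging.camera_info(n))
s=readout.read_state(); print(s)
E
```

```text
pics
{'vfov': 48.00477965829489, 'cx': 314.9422218994521, 'cy': 201.39815642884517, 'eye': array([450.48695072, -32.86880486, 998.36355219]), 'rotation': array([ 0.70922404, -0.70343938,  0.0387782 , -0.025895  ])}
{'vfov': 44.768286877045796, 'cx': 317.21981974941997, 'cy': 199.23845660618102, 'eye': array([1134.49932479, -472.87037684,  641.08811515]), 'rotation': array([ 0.79766425,  0.411013  , -0.21225491, -0.38697277])}
{'clock': 0.1, 'joints': array([ 1.46861774e+00,  3.85463775e-01,  6.77841918e-03, -4.36076320e-04,
       -1.19399427e+00, -2.58579575e-01]), 'joint_vel': array([ 0.00021841, -0.00092358,  0.00220234,  0.00141312,  0.00051826,
       -0.00081254]), 'joint_efforts': array([-4.77603244e-04, -3.93319809e+01,  1.88928258e+01,  4.19791013e+00,
       -2.60210356e-03,  5.01220313e-06]), 'position': array([220.42700034, 584.28954285, 230.34663261]), 'ee_rot': array([-0.69553313,  0.12758763,  0.69571483,  0.12623761]), 'contact_force': array([-0.37428698, -0.56112162, -1.13561919]), 'wrist_torque': array([-0.02627764,  0.01131618, -0.00954749]), 'gripper_width': 85.27553918744904}
```

View pics/top0.png

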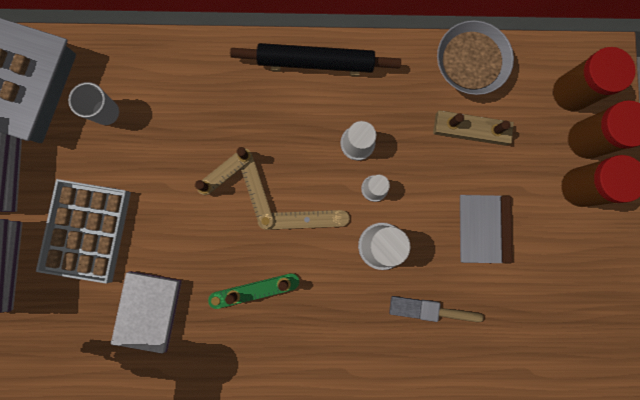

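View pics/scene0.png

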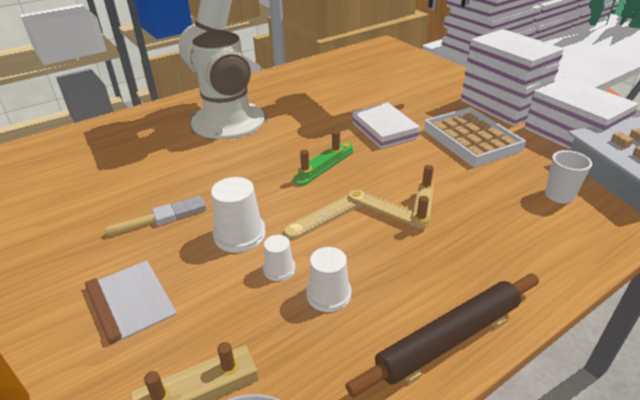

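```bash
sed -i 's/R=np.array(c\[.rotation.\])/from scipy.spatial.transform import Rotation as Ro; R=Ro.from_quat(c["rotation"]).as_matrix()/' h.py
python3 - <<'E'
from h import *
p=np.load('top0.npz')['p']; cv2.imwrite('pics/crop0.png',cv2.resize(p[115:265,180:420],None,fx=3.3,fy=3.3,interpolation=cv2.INTER_CUBIC))
d=np.load('top0.npz')['d']
for nm,u,v,z in [('pivot',265,221,19),('free',342,218,10),('elbow',241,153,74),('tip',201,186,74),('cupmid',361,130,85),('cuplow',358,143,0),('small',378,185,50),('big',390,246,100)]:
    print(nm,at_z('top',u,v,z).round(),at_d('top',u,v,d[v,u]).round())
E
```

```text
pivot [497.  58.  19.] [497.  58.  21.]
free [ 505. -111.   10.] [ 505. -111.    9.]
elbow [635. 105.  74.] [635. 105.  75.]
tip [565. 186.  74.] [565. 186.  73.]
cupmid [ 684. -144.   85.] [ 684. -144.   87.]
cuplow [ 676. -147.    0.] [ 656. -137.   86.]
small [ 574. -184.   50.] [ 572. -182.   64.]
big [ 445. -200.  100.] [ 445. -198.  111.]
```

View pics/crop0.png

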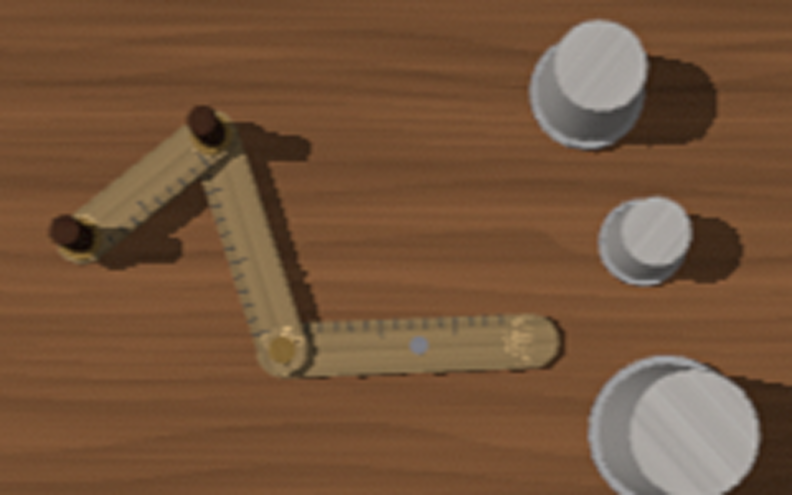

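```bash
cat >> h.py <<'E'
from scipy.spatial.transform import Rotation as Ro
def st():
    s=readout.read_state(); R=Ro.from_quat(s['ee_rot']).as_matrix()
    print('t',round(s['clock'],2),'pos',s['position'].round(1),'yaw',np.degrees(np.arctan2(R[1,1],R[0,1])).round(1),'x',R[:,0].round(3),'F',s['contact_force'].round(1),'w',round(s['gripper_width'],1),'q',s['joints'].round(2)); return s
E
python3 - <<'E'
from h import *
st()
P=at_z('top',265.5,220.5,19)[:2];F=at_z('top',341.5,218.3,10)[:2];E=at_z('top',241.5,150.5,74)[:2];T=at_z('top',200.6,184.4,74)[:2]
f=lambda v:(np.hypot(*v).round(1),np.degrees(np.arctan2(v[1],v[0])).round(1))
print(P,F,E,T,'base',f(F-P),'long',f(E-P),'short',f(T-E))
E
```

```text
t 0.1 pos [220.4 584.3 230.3] yaw -110.7 x [-0.001 -0.002 -1.   ] F [-0.4 -0.6 -1.1] w 85.3 q [ 1.47  0.39  0.01 -0.   -1.19 -0.26]
[497.69538755  56.94145919] [ 504.36072347 -109.40412803] [640.41834885 104.3098969 ] [568.47764197 186.91379085] base (np.float64(166.5), np.float64(-87.7)) long (np.float64(150.4), np.float64(18.4)) short (np.float64(109.5), np.float64(131.1))
```

>>> arm_command --increments '[[[0, 0, -6], [32, -36, 0], 0.6], [[0, 0, -12], [64, -73, 0], 0.6], [[0, 0, -18], [97, -110, 0], 0.6], [[0, 0, -24], [129, -147, 0], 0.6], [[0, 0, -28], [162, -184, 0], 0.6]]'

```text
clock: 0.6
position: [383.1, 398.5, 230.0]
ee_rot: [-0.644, 0.293, 0.644, 0.291]
contact_force: [1.3, 1.1, 0.1]
gripper_width: 34.2
```

```bash
python3 -c "
from h import *
st()"
```

```text
t 0.6 pos [383.1 398.5 230. ] yaw -138.8 x [-0.002 -0.002 -1.   ] F [1.3 1.1 0.1] w 34.2 q [ 1.1   0.26 -0.17 -0.   -1.14 -0.38]
```

>>> arm_command --increments '[[[0, 0, 0], [35, -40, -15], 0.6], [[0, 0, 0], [70, -80, -30], 0.6], [[0, 0, 0], [110, -125, -60], 0.6], [[0, 0, 0], [148, -170, -90], 0.6], [[0, 0, 0], [185, -211, -120], 0.6]]'

```text
clock: 1.1
position: [534.8, 224.5, 136.2]
ee_rot: [-0.644, 0.293, 0.644, 0.292]
contact_force: [0.9, 0.8, 0.0]
gripper_width: 33.9
```

```bash
python3 -c "
from h import *
st()
p,d=grab('scene','s1'); cv2.imwrite('pics/s1c.png',cv2.resize(p[100:280,340:520],None,fx=3.3,fy=3.3,interpolation=cv2.INTER_CUBIC))"
```

```text
t 1.1 pos [534.8 224.5 136.2] yaw -138.8 x [-0.002 -0.002 -1.   ] F [0.9 0.8 0. ] w 33.9 q [ 0.68  0.39 -0.23  0.   -0.94  0.04]
```

View pics/s1c.png

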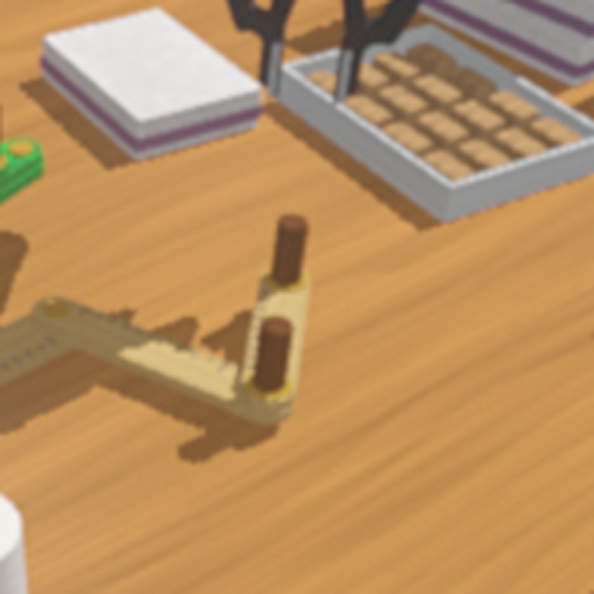

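>>> arm_command --increments '[[[0, 0, 0], [25, -28, -16], 0.6], [[0, 0, 0], [33.5, -37.5, -26], 0.6], [[0, 0, 0], [33.5, -37.5, -26], 0.6], [[0, 0, 0], [33.5, -37.5, -36], 0.6], [[0, 0, 0], [33.5, -37.5, -46], 0.6]]'

```text
clock: 1.65
position: [568.8, 182.9, 85.6]
ee_rot: [-0.642, 0.297, 0.645, 0.291]
contact_force: [-0.4, -1.1, -0.3]
gripper_width: 34.4
```

```bash
python3 -c "
from h import *
st()
p,d=grab('scene','s2'); cv2.imwrite('pics/s2c.png',cv2.resize(p[100:260,340:500],None,fx=3.5,fy=3.5,interpolation=cv2.INTER_CUBIC))"
```

```text
t 1.65 pos [568.8 182.9  85.6] yaw -139.1 x [-0.007 -0.006 -1.   ] F [-0.4 -1.1 -0.3] w 34.4 q [ 0.58  0.48 -0.24  0.   -0.86  0.13]
```

View pics/s2c.png

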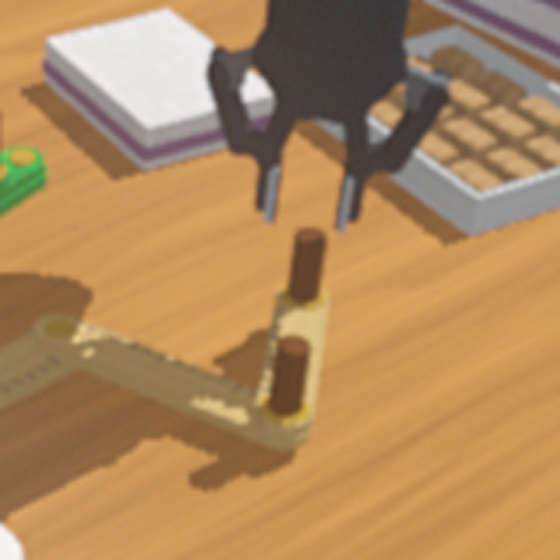

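>>> arm_command --increments '[[[0, 0, 0], [0, 4, 0], 0.6], [[0, 0, 0], [0, 4, -12], 0.6], [[0, 0, 0], [0, 4, -26], 0.6], [[0, 0, 0], [0, 4, -44], 0.6], [[0, 0, 0], [0, 4, -44], 0.6]]'

```text
clock: 2.2
position: [565.2, 185.3, 36.2]
ee_rot: [-0.639, 0.3, 0.647, 0.288]
contact_force: [-0.4, -0.0, 0.4]
gripper_width: 34.1
```

```bash
python3 -c "
from h import *
st()
# waypoints: tip arc, tool ahead of knob, radial 110 about E
E=np.array([640.4,104.3])
for a in (131.1,138,145,152,159,166,173,180,187,194,198.4,201,203): 
  r=np.radians(a); print(a,(E+109.8*np.array([np.cos(r),np.sin(r)])).round(1))
p,d=grab('scene','s3'); cv2.imwrite('pics/s3c.png',cv2.resize(p[100:260,340:500],None,fx=3.5,fy=3.5,interpolation=cv2.INTER_CUBIC))"
```

```text
t 2.2 pos [565.2 185.3  36.2] yaw -139.2 x [-0.017 -0.01  -1.   ] F [-0.4 -0.   0.4] w 34.1 q [ 0.59  0.54 -0.28 -0.   -0.77  0.12]
131.1 [568.2 187. ]
138 [558.8 177.8]
145 [550.5 167.3]
152 [543.5 155.8]
159 [537.9 143.6]
166 [533.9 130.9]
173 [531.4 117.7]
180 [530.6 104.3]
187 [531.4  90.9]
194 [533.9  77.7]
198.4 [536.2  69.6]
201 [537.9  65. ]
203 [539.3  61.4]
```

View pics/s3c.png

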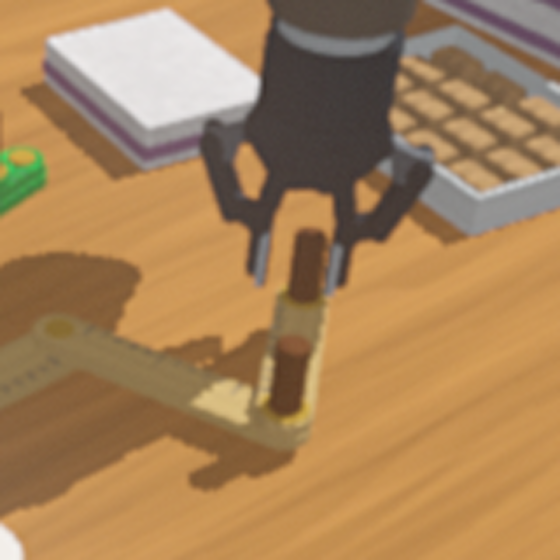

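>>> arm_command --increments '[[[0.6, -1, 5], [-4, -5, 3], 0.6], [[0.6, -1, 10], [-10, -12, 4], 0.6], [[0.6, -1, 15], [-16, -20, 4], 0.6], [[0.6, -1, 20], [-21, -28, 4], 0.6], [[0.6, -1, 25], [-25, -36, 4], 0.6]]'

```text
clock: 2.75
position: [541.9, 150.1, 42.6]
ee_rot: [0.695, -0.146, -0.689, -0.147]
contact_force: [0.5, 0.1, -0.3]
gripper_width: 34.1
```

```bash
python3 -c "
from h import *
st()
p,d=grab('scene','s4')"
```

```text
t 2.75 pos [541.9 150.1  42.6] yaw -113.9 x [ 0.008  0.001 -1.   ] F [ 0.5  0.1 -0.3] w 34.1 q [ 0.56  0.48 -0.38  0.01 -0.7   0.59]
```

>>> arm_command --increments '[[[0, 0.4, 5], [-5, -10, 0], 0.6], [[0, 0.4, 10], [-8, -19, 0], 0.6], [[0, 0.4, 15], [-10, -29, 0], 0.6], [[0, 0.4, 20], [-11, -38, 0], 0.6], [[0, 0.4, 25], [-11, -48, 0], 0.6]]'

```text
clock: 3.3
position: [530.9, 101.3, 43.4]
ee_rot: [0.708, 0.009, -0.706, 0.007]
contact_force: [-0.2, 1.9, 0.8]
gripper_width: 34.0
```

```bash
python3 -c "
from h import *
st()
p,d=grab('scene','s5'); cv2.imwrite('pics/s5c.png',cv2.resize(p[100:260,320:480],None,fx=3.5,fy=3.5,interpolation=cv2.INTER_CUBIC))"
```

```text
t 3.3 pos [530.9 101.3  43.4] yaw -88.7 x [ 0.002  0.002 -1.   ] F [-0.2  1.9  0.8] w 34.0 q [ 0.49  0.46 -0.43 -0.   -0.68  1.11]
```

View pics/s5c.png

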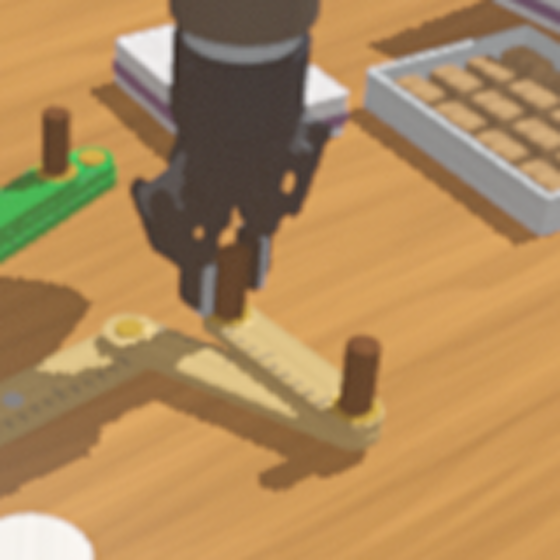

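>>> arm_command --increments '[[[0, 0, 5], [0, -8, 0], 0.6], [[0, 0, 10], [2, -18, 0], 0.6], [[0, 0, 14], [3.5, -25.5, 0], 0.6], [[0, 0, 17], [5.5, -32, 0], 0.6], [[0, 0, 17], [7, -37, 0], 0.6]]'

```text
clock: 3.85
position: [537.9, 63.2, 43.7]
ee_rot: [0.699, 0.113, -0.698, 0.111]
contact_force: [-2.3, 5.3, 1.2]
gripper_width: 34.3
```

>>> arm_command --increments '[[[0, 0, 0], [0.5, -1, 0], 0.6], [[0, 0, 0], [0.5, -1, 0], 0.6], [[0, 0, 0], [1, -2, 0], 0.6], [[0, 0, 0], [1, -2, 0], 0.6], [[0, 0, 0], [1, -2, 0], 0.6]]'

```text
clock: 4.35
position: [538.2, 62.8, 43.7]
ee_rot: [0.698, 0.112, -0.698, 0.11]
contact_force: [-4.5, 7.1, 0.3]
gripper_width: 34.3
```

```bash
python3 -c "
from h import *
st()
p,d=grab('scene','s6'); cv2.imwrite('pics/s6c.png',cv2.resize(p[100:260,320:480],None,fx=3.5,fy=3.5,interpolation=cv2.INTER_CUBIC))"
```

```text
t 4.35 pos [538.2  62.8  43.7] yaw -71.9 x [-0.     0.004 -1.   ] F [-4.5  7.1  0.3] w 34.3 q [ 0.41  0.46 -0.42 -0.01 -0.69  1.48]
```

>>> arm_command --increments '[[[0, 0, 0], [-2, 6, 0], 0.6], [[0, 0, 0], [-2, 6, 15], 0.6], [[0, 0, 0], [-2, 6, 50], 0.6], [[0, 0, 0], [10, 10, 95], 0.6], [[0, 0, 0], [10, 10, 120], 0.6]]'

```text
clock: 4.9
position: [550.9, 73.7, 167.7]
ee_rot: [0.701, 0.112, -0.696, 0.11]
contact_force: [-0.3, -0.3, 0.2]
gripper_width: 34.2
```

>>> arm_command --increments '[[[0, 0, 0], [-40, -30, 30], 0.6], [[0, 0, 0], [-80, -60, 50], 0.6], [[0, 0, 0], [-120, -60, 50], 0.6], [[0, 0, 0], [-120, -60, 50], 0.6], [[0, 0, 0], [-120, -60, 50], 0.6]]'

```text
clock: 5.4
position: [430.5, 13.6, 218.7]
ee_rot: [0.702, 0.112, -0.695, 0.109]
contact_force: [2.0, 0.1, -0.2]
gripper_width: 34.0
```

```bash
python3 -c "
from h import *
st()
p,d=grab('top','t7'); cv2.imwrite('pics/t7c.png',cv2.resize(p[115:265,180:420],None,fx=3.3,fy=3.3,interpolation=cv2.INTER_CUBIC))"
```

```text
t 5.4 pos [430.5  13.6 218.7] yaw -72.0 x [ 0.009  0.005 -1.   ] F [ 2.   0.1 -0.2] w 34.0 q [ 0.41  0.05 -0.46 -0.   -1.04  1.47]
```

View pics/t7c.png

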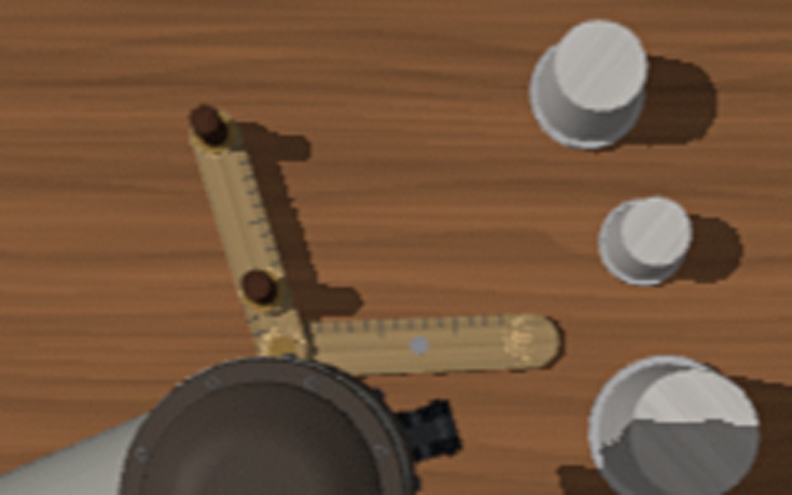

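>>> arm_command --increments '[[[0, 0, 0], [40, 17, 0], 0.6], [[0, 0, 0], [82, 35, -20], 0.6], [[0, 0, 0], [124, 53, -40], 0.6], [[0, 0, 0], [165, 71, -60], 0.6], [[0, 0, 0], [200, 86, -80], 0.6]]'

```text
clock: 5.95
position: [634.5, 101.3, 135.8]
ee_rot: [0.701, 0.111, -0.695, 0.109]
contact_force: [0.1, 1.2, 1.3]
gripper_width: 34.1
```

>>> arm_command --increments '[[[0, 0, 0], [10, 4, -20], 0.6], [[0, 0, 0], [10, 4, -30], 0.6], [[0, 0, 0], [10, 4, -30], 0.6], [[0, 0, 0], [10, 4, -35], 0.6], [[0, 0, 0], [10, 4, -35], 0.6]]'

```text
clock: 6.45
position: [644.3, 105.2, 101.5]
ee_rot: [0.702, 0.111, -0.695, 0.109]
contact_force: [-0.1, -0.3, -0.6]
gripper_width: 34.2
```

```bash
python3 -c "
from h import *
st()"
```

```text
t 6.45 pos [644.3 105.2 101.5] yaw -72.0 x [ 0.009  0.004 -1.   ] F [-0.1 -0.3 -0.6] w 34.2 q [ 0.41  0.54 -0.09 -0.   -0.94  1.48]
```

>>> arm_command --increments '[[[-0.2, 0.5, 0], [-4, -1, -5], 0.6], [[-0.2, 0.5, 0], [-4, -1, -20], 0.6], [[-0.2, 0.5, 0], [-4, -1, -40], 0.6], [[-0.2, 0.5, 0], [-4, -1, -59], 0.6], [[-0.2, 0.5, 0], [-4, -1, -59], 0.6]]'

```text
clock: 6.95
position: [638.2, 103.4, 40.6]
ee_rot: [-0.697, -0.11, 0.7, -0.11]
contact_force: [-0.3, -0.7, -0.4]
gripper_width: 34.2
```

```bash
python3 -c "
from h import *
s=st()
P=np.array([497.7,56.9])
for a in range(18,-96,-5):
  r=np.radians(a); print(a,(P+150*np.array([np.cos(r),np.sin(r)])).round(1))
p,d=grab('scene','s8'); cv2.imwrite('pics/s8c.png',cv2.resize(p[100:260,320:480],None,fx=3.5,fy=3.5,interpolation=cv2.INTER_CUBIC))"
```

```text
t 6.95 pos [638.2 103.4  40.6] yaw -72.1 x [-0.005 -0.    -1.   ] F [-0.3 -0.7 -0.4] w 34.2 q [ 0.41  0.6  -0.15 -0.   -0.82  1.48]
18 [640.4 103.3]
13 [643.9  90.6]
8 [646.2  77.8]
3 [647.5  64.8]
-2 [647.6  51.7]
-7 [646.6  38.6]
-12 [644.4  25.7]
-17 [641.1  13. ]
-22 [636.8   0.7]
-27 [631.4 -11.2]
-32 [624.9 -22.6]
-37 [617.5 -33.4]
-42 [609.2 -43.5]
-47 [600.  -52.8]
-52 [590.  -61.3]
-57 [579.4 -68.9]
-62 [568.1 -75.5]
-67 [556.3 -81.2]
-72 [544.1 -85.8]
-77 [531.4 -89.3]
-82 [518.6 -91.6]
-87 [505.6 -92.9]
-92 [492.5 -93. ]
```

View pics/s8c.png

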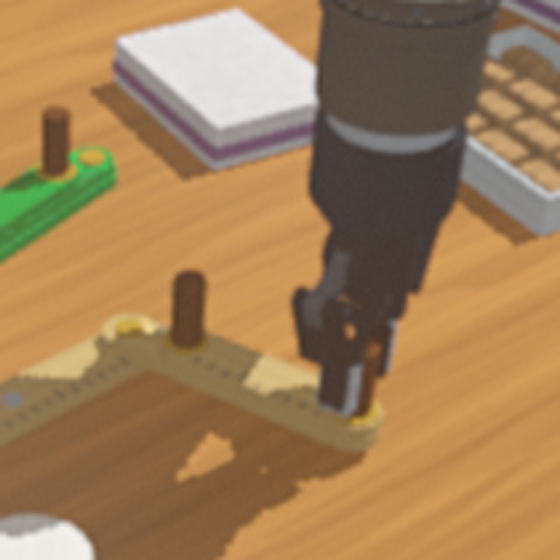

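>>> arm_command --increments '[[[0, 0, -4], [4, -9, 0], 0.6], [[0, 0, -8], [7, -20, 0], 0.6], [[0, 0, -12], [8.5, -31, 0], 0.6], [[0, 0, -16], [9.5, -41, 0], 0.6], [[0, 0, -20], [9.5, -51.5, 0], 0.6]]'

```text
clock: 7.5
position: [649.0, 52.8, 43.8]
ee_rot: [-0.707, 0.013, 0.707, 0.014]
contact_force: [-1.3, 2.5, -1.5]
gripper_width: 34.1
```

```bash
python3 -c "
from h import *
s=st()"
```

```text
t 7.5 pos [649.   52.8  43.8] yaw -92.2 x [-0.     0.002 -1.   ] F [-1.3  2.5 -1.5] w 34.1 q [ 0.33  0.6  -0.14 -0.   -0.83  1.21]
```

>>> arm_command --increments '[[[0, 0, -4], [-2, -11, -1], 0.6], [[0, 0, -8], [-3.5, -22, -2], 0.6], [[0, 0, -12], [-6, -32, -2], 0.6], [[0, 0, -16], [-8.5, -42, -2], 0.6], [[0, 0, -20], [-12, -52, -2], 0.6]]'

```text
clock: 8.0
position: [638.3, 1.5, 44.2]
ee_rot: [0.695, -0.135, -0.692, -0.138]
contact_force: [0.3, 2.1, -0.2]
gripper_width: 34.2
```

```bash
python3 -c "
from h import *
s=st()"
```

```text
t 8.0 pos [638.3   1.5  44.2] yaw -112.3 x [ 0.005  0.004 -1.   ] F [ 0.3  2.1 -0.2] w 34.2 q [ 0.25  0.58 -0.18 -0.   -0.81  0.93]
```

>>> arm_command --increments '[[[0, 0, -4], [-6, -10, -1], 0.6], [[0, 0, -8], [-10.5, -19.5, -2], 0.6], [[0, 0, -12], [-16, -28.5, -2], 0.6], [[0, 0, -16], [-22.5, -37, -2], 0.6], [[0, 0, -20], [-29, -45, -2], 0.6]]'

```text
clock: 8.5
position: [611.4, -42.9, 44.8]
ee_rot: [0.663, -0.253, -0.655, -0.258]
contact_force: [0.9, 3.6, -0.2]
gripper_width: 34.4
```

```bash
python3 -c "
from h import *
s=st()
p,d=grab('scene','s9'); cv2.imwrite('pics/s9c.png',cv2.resize(p[100:320,200:480],None,fx=2.6,fy=2.6,interpolation=cv2.INTER_CUBIC))"
```

```text
t 8.5 pos [611.4 -42.9  44.8] yaw -132.4 x [ 0.012  0.003 -1.   ] F [ 0.9  3.6 -0.2] w 34.4 q [ 0.19  0.54 -0.25 -0.   -0.76  0.64]
```

View pics/s9c.png

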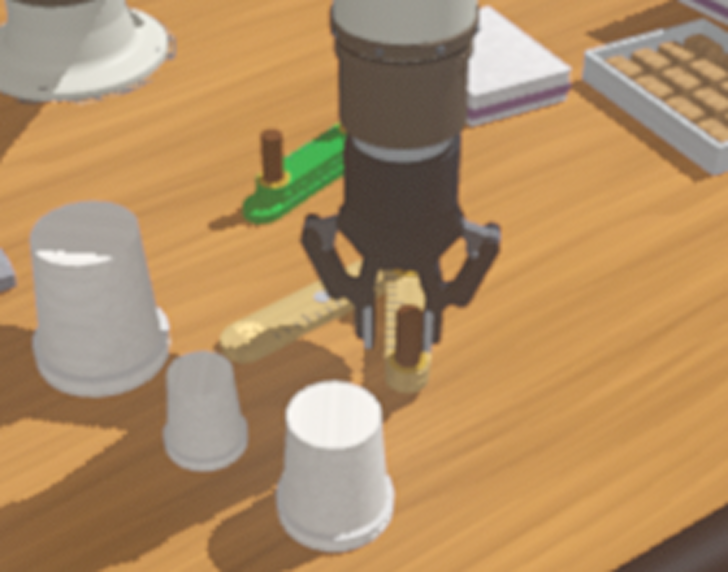

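>>> arm_command --increments '[[[-0.2, 0.6, -4], [-9, -8, -2], 0.6], [[-0.2, 0.6, -8], [-17, -15, -3], 0.6], [[-0.2, 0.6, -12], [-25.5, -21.5, -3], 0.6], [[-0.2, 0.6, -16], [-34, -27.5, -3], 0.6], [[-0.2, 0.6, -20], [-43, -32.5, -3], 0.6]]'

```text
clock: 9.05
position: [570.2, -76.0, 44.3]
ee_rot: [0.607, -0.367, -0.601, -0.368]
contact_force: [2.6, 1.4, 0.1]
gripper_width: 34.2
```

```bash
python3 -c "
from h import *
s=st()"
```

```text
t 9.05 pos [570.2 -76.   44.3] yaw -152.6 x [ 0.008 -0.002 -1.   ] F [2.6 1.4 0.1] w 34.2 q [ 0.15  0.5  -0.35  0.01 -0.72  0.32]
```

>>> arm_command --increments '[[[0, 0.4, -4], [-11, -4.5, -1], 0.6], [[0, 0.4, -8], [-21, -8.5, -2], 0.6], [[0, 0.4, -12], [-31, -11.5, -2], 0.6], [[0, 0.4, -15], [-38.5, -13.5, -2], 0.6], [[0, 0.4, -18], [-46, -15, -2], 0.6]]'

```text
clock: 9.55
position: [527.6, -91.0, 44.9]
ee_rot: [0.542, -0.456, -0.536, -0.459]
contact_force: [3.8, -0.9, 0.1]
gripper_width: 34.2
```

```bash
python3 -c "
from h import *
s=st()"
```

```text
t 9.55 pos [527.6 -91.   44.9] yaw -170.6 x [ 0.009 -0.004 -1.   ] F [ 3.8 -0.9  0.1] w 34.2 q [ 0.14  0.44 -0.45  0.01 -0.67  0.02]
```

>>> arm_command --increments '[[[0, 0.4, -3], [-7, -1, -1], 0.6], [[0, 0.4, -5], [-13, -1.5, -2], 0.6], [[0, 0.4, -7], [-18, -2, -2], 0.6], [[0, 0.4, -7], [-23, -2, -2], 0.6], [[0, 0.4, -7], [-27, -2, -2], 0.6]]'

```text
clock: 10.05
position: [502.6, -92.9, 44.6]
ee_rot: [0.514, -0.488, -0.508, -0.49]
contact_force: [3.9, -0.5, 1.6]
gripper_width: 34.1
```

>>> arm_command --increments '[[[0, 0, 0], [-1, 0, 0], 0.6], [[0, 0, 0], [-2, 0, 0], 0.6], [[0, 0, 0], [-3, 0, 0], 0.6], [[0, 0, 0], [-4, 0, 0], 0.6], [[0, 0, 0], [-4, 0, 0], 0.6]]'

```text
clock: 10.55
position: [498.8, -92.9, 44.7]
ee_rot: [0.514, -0.488, -0.508, -0.49]
contact_force: [3.3, 0.2, 2.7]
gripper_width: 34.3
```

```bash
python3 -c "
from h import *
s=st()"
```

```text
t 10.55 pos [498.8 -92.9  44.7] yaw -177.5 x [ 0.007 -0.004 -1.   ] F [3.3 0.2 2.7] w 34.3 q [ 0.14  0.41 -0.52  0.01 -0.64 -0.1 ]
```

Not yet at the stop (3.3 N is just hinge drag); push on gently.

>>> arm_command --increments '[[[0, 0, 0], [-1, 0, 0], 0.6], [[0, 0, 0], [-2, 0, 0], 0.6], [[0, 0, 0], [-3, 0, 0], 0.6], [[0, 0, 0], [-4, 0, 0], 0.6], [[0, 0, 0], [-4, 0, 0], 0.6]]'

```text
clock: 11.05
position: [497.5, -92.8, 44.9]
ee_rot: [0.515, -0.487, -0.507, -0.491]
contact_force: [8.2, -3.8, -4.0]
gripper_width: 34.5
```

>>> arm_command --increments '[[[0, 0, 0], [-1, 0, 0], 0.6], [[0, 0, 0], [-1, 0, 0], 0.6], [[0, 0, 0], [-2, 0, 0], 0.6], [[0, 0, 0], [-2, 0, 0], 0.6], [[0, 0, 0], [-2, 0, 0], 0.6]]'

```text
clock: 11.55
position: [497.6, -92.7, 44.9]
ee_rot: [0.516, -0.486, -0.506, -0.492]
contact_force: [8.0, -2.2, -3.0]
gripper_width: 33.9
```

>>> arm_command --increments '[[[0, 0, 0], [6, 0, 0], 0.6], [[0, 0, 0], [6, 0, 5], 0.6], [[0, 0, 0], [6, 0, 40], 0.6], [[0, 0, 0], [6, 0, 85], 0.6], [[0, 0, 0], [6, 0, 130], 0.6]]'

```text
clock: 12.05
position: [501.2, -92.8, 175.4]
ee_rot: [0.515, -0.487, -0.507, -0.49]
contact_force: [0.7, 0.2, 0.2]
gripper_width: 34.2
```

>>> arm_command --increments '[[[0, 0, 0], [0, 45, 30], 0.6], [[0, 0, 0], [-20, 90, 50], 0.6], [[0, 0, 0], [-40, 135, 60], 0.6], [[0, 0, 0], [-60, 180, 60], 0.6], [[0, 0, 0], [-80, 225, 60], 0.6]]'

```text
clock: 12.55
position: [421.2, 127.8, 235.6]
ee_rot: [0.514, -0.488, -0.507, -0.49]
contact_force: [1.2, 0.8, -0.4]
gripper_width: 33.9
```

```bash
python3 -c "
from h import *
st()
p,d=grab('top','t10'); cv2.imwrite('pics/t10c.png',cv2.resize(p[115:265,220:420],None,fx=4,fy=4,interpolation=cv2.INTER_CUBIC))"
```

```text
t 12.55 pos [421.2 127.8 235.6] yaw -177.5 x [ 0.01  -0.005 -1.   ] F [ 1.2  0.8 -0.4] w 33.9 q [ 0.67  0.06 -0.42  0.01 -1.09 -0.63]
```

View pics/t10c.png

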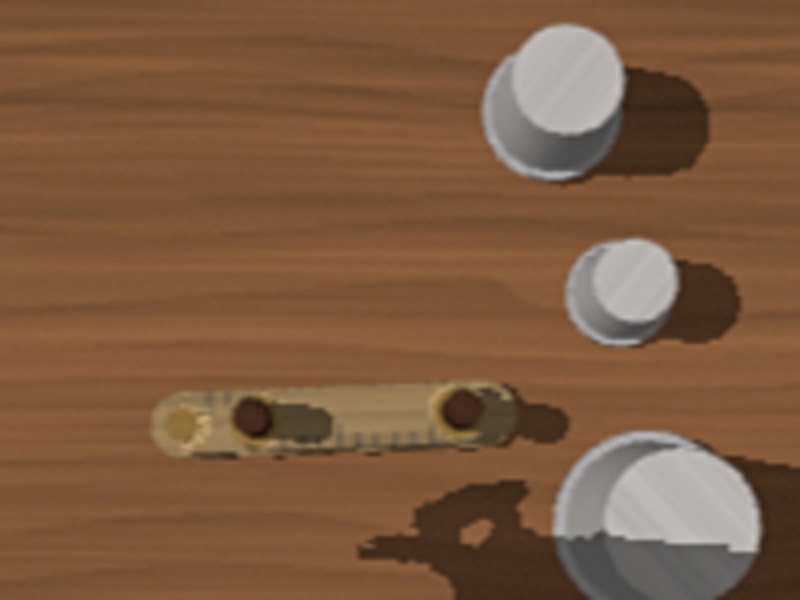

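```bash
python3 -c "
from h import *
f=lambda v:(np.hypot(*v).round(1),np.degrees(np.arctan2(v[1],v[0])).round(2))
P=at_z('top',265.5,220.5,19)[:2]
z=np.load('t10.npz');p,d=z['p'],z['d']
f0=[]
for u0,v0 in((283,218),(335,216)):
    w=[(u,v) for u in range(u0-9,u0+10) for v in range(v0-9,v0+10) if abs(at_d('top',u,v,d[v,u])[2]-74)<7]
    q=np.mean([at_d('top',u,v,d[v,u]) for u,v in w],0);print(len(w),q.round(1));f0.append(q[:2])
T,E=f0
print(f(E-T),f(E-P),f(T-P))
for k in ('top0','t10'):
    d=np.load(k+'.npz')['d']; w=np.array([at_d('top',u,v,d[v,u]) for u in range(335,385) for v in range(110,165)]); w=w[w[:,2]>80];print(k,len(w),w.mean(0).round(1))
"
```

```text
73 [498.9  18.4  74. ]
74 [504.3 -91.1  73.8]
(np.float64(109.7), np.float64(-87.2)) (np.float64(148.2), np.float64(-87.45)) (np.float64(38.5), np.float64(-88.14))Traceback (most recent call last):
  File "<string>", line 13, in <module>
    d=np.load(k+'.npz')['d']; w=np.array([at_d('top',u,v,d[v,u]) for u in range(335,385) for v in range(110,165)]); w=w[w[:,2]>80];print(k,len(w),w.mean(0).round(1))
                                          ~~~~^^^^^^^^^^^^^^^^^^
  File "h.py", line 11, in at_d
    e,r=ray(n,u,v); return e+r*d
        ~~~^^^^^^^
  File "h.py", line 6, in ray
    c=imaging.camera_info(n); f=200/np.tan(np.radians(c['vfov']/2))
ValueError: time passes only in moves, steps and waits
```

```bash
python3 -c "
from bench import arm
print(arm.job_done())"
```

```text
the job is handed in; nothing more can be done
None
```

The rule is folded and the job handed in, at about 12.6 s on the robot's clock. I pushed the tip knob round with the fingers loosely around it until the short leaf met its stop over the long leaf. Only then did I push the elbow knob the same way, swinging both leaves clockwise over the base leaf. At each stop the push force rose to about 8 N and the arm stopped advancing. I then lifted the gripper clear.

**Leaf alignment:** in the last top image the base leaf lies at −87.7°, the long leaf at about −87.5° and the short leaf at about −87.2°. They agree within 0.5°, which is about my measuring error. The knobs are 109.7 mm apart, against 110 mm nominal.

**Cup:** its top is at pixel (362, 135) both before and after, so it has not moved. This is by eye only: a numeric check from the depth image stopped with an error, and I did not repeat it.

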